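# Open the test-block valve by one turn

### The job

Open the valve on the blue hose test block by exactly one more full turn: push its grey hand wheel round anticlockwise, seen from above, by the red upright handle, until the handle stands again where it stood at the start. Push the handle steadily with the fingertips or the outside of the fingers, without pinching it or forcing it, and lift or shift none of the loose things that stand about.

Things in the scene. Friction and masses are not known exactly. Their poses are not given: they have to be found in the camera images.
- valve_block: Hose test block, fixed to the bench: dark steel foot 150 x 100 x 10 mm, blue block 96 x 62 mm up to z = 52 mm, brass ports on its two x ends (150 mm overall), brass bonnet on top. Origin: centre of the underside of the foot, on the wheel's axis; z up, x along the foot's long side.
- wheel_centre (a point): Centre of the grey three-spoke hand wheel, on its vertical axis, 105 mm above the bench. The rim's centre line has a radius of 65 mm; the rim is a round bar 12 mm thick (its top is 6 mm above this point); outer diameter 142 mm. Hub 34 mm in diameter; its nut ends 15 mm above this point.
- valve_wheel (a joint): Angle of the hand wheel about its vertical axis, rad. It grows anticlockwise seen from above (opening); one turn adds 6.283. At 0 the handle lies in the block's +x direction. It starts anywhere from 0 to 3 and can turn from -0.3 to 11. It has friction (about 0.2 N m, some 3 N at the handle) and stays where it is left.
- crank_handle: Upright handle standing on the rim, carried round by the wheel; its red grip also revolves freely on its own pin. Origin: on the rim's centre line, 65 mm from the wheel axis and 105 mm above the bench; z up along the handle (x and y turn with the grip and mean nothing). A steel collar 18 mm in diameter reaches 10 mm above the origin; above it the red grip, a round cylinder 24 mm in diameter, from 10 to 60 mm above the origin (rounded at the top).
- handle_mid (a point): Middle of the red grip of the handle, on its axis, 140 mm above the bench, 65 mm from the wheel axis.
- oil_can: Bystander, loose: small dark red oil can with a bent pale spout, 56 x 75 x 150 mm. Origin: centre of its underside.
- dark_cup: Bystander, loose: dark steel cup, 72 mm wide, 110 mm tall. Origin: centre of its underside.
- tape_measure: Bystander, loose: orange tape measure, 31 x 76 x 61 mm. Origin: centre of its underside.
- nut_2: Bystander, loose: large silver union nut, 42 x 36 x 22 mm. Origin: centre of its underside.
- elbow_1: Bystander, loose: silver elbow fitting, 28 x 57 x 45 mm. Origin: centre of its underside.
- adapter_1: Bystander, loose: brass and silver hydraulic adapter standing on end, 31 x 27 x 46 mm. Origin: centre of its underside.
- paste_tin: Bystander, loose: yellow tin with a brush standing in it, 101 mm wide, 177 mm tall. Origin: centre of its underside.
Things that resemble listed ones, but are neither listed nor needed, are in the scene too. Of the things that look like the valve_block, the largest one is meant.

How it is judged:
On the way, in this order (a step that is already met when the one before it is completed fails the run):
1. the fingers push the handle through its first quarter turn, anticlockwise (distance of handle_mid from where it was at the start of the episode above 0.08 m and value of joint valve_wheel above 1.2 rad and contact force between the fingers and crank_handle above 0.3 N), for 0.05 s.
2. the fingers push the handle past the far side of its circle (distance of handle_mid from where it was at the start of the episode above 0.122 m and value of joint valve_wheel above 2.7 rad and contact force between the fingers and crank_handle above 0.3 N), for 0.05 s.
At the end, for the whole second after the job is handed in: The wheel has been turned one full turn anticlockwise and is at rest, the handle back within 14 mm (about 12 degrees) of where it stood at the start (distance of handle_mid from where it was at the start of the episode below 0.014 m and value of joint valve_wheel between 6 and 9.6 rad and velocity of joint valve_wheel between -0.05 and 0.05 rad/s); the robot touches nothing.
It fails at once if the handle is pinched or forced (more than 30 N between fingers and handle) (contact force between the fingers and crank_handle above 30 N).
It fails at once if a loose bystander is lifted or shifted by more than 25 mm (distance of any of oil_can, dark_cup, tape_measure, nut_2, elbow_1, adapter_1, paste_tin from where it was at the start of the episode above 0.025 m).
It also fails if it takes over 54 s, if anything falls off the work surface, if the arm or the gripper's body presses on something with over 40 N, if the wrist force passes 120 N, or if a joint passes its speed limit or range.

### The arm

A 6-joint arm with a two-finger parallel gripper is mounted at the origin on a cart in front of the work surface, level with it; the furniture and walls round the work are solid. World frame = base frame: x ahead of the robot, y to its left, z up, the work surface at z = 0. Lengths are in m, angles in rad, forces in N, time in s.
With the tool pointing down it reaches from about 0.375 to 0.75 m from the base axis. Payload 9 kg.
Tool frame: the origin (TCP) lies at the very end of the fingers, on their centre line; the grasp point (between the pads) lies 19 mm behind it (bot.grip_point_offset is the distance from the TCP to the grasp point, in m); z points along the fingers, x is the direction in which the jaws open and shut, and the axes are right-handed (so a half turn about z gives the same grasp; the last joint's range is limited). The gripper opens to 85 mm and grips with 20 to 120 N. Pads are 22 mm wide; open, the fingers measure 114 mm over their backs; the gripper's body (76 mm by 85 mm) begins 54 mm behind the grasp point. The pads swing forward as they close: fully open they stand 13 mm farther back than shut.
Start: joints at [0.952, 0.104, 0.097, 1.564, 0, 1.353], TCP at [0.234, 0.552, 0.231] pointing down, gripper open.
Joint ranges: [-2.99, 2.99], [-0.84, 1.86], [-1.1, 1.16], [-1.84, 2.11], [-1.51, 1.56], [-3.14, 3.14]. Speed limits (rad/s): [2.22, 2.22, 2.57, 3.14, 3.14, 3.14].

### API

Orientations are given as a rotation vector (axis times angle).
In Python, from station import bot gives the robot as it stands. Calls block until the motion is done:
- bot.move_pose(position, orientation): joint-space move of the TCP to a pose.
- bot.move_straight(position, attitude=None, v=0.15, stop_force=None): straight line of the TCP; attitude=None keeps the orientation; v is the mean speed in m/s. With stop_force (N) it stops when the force on the tool has changed by that much, and returns True; else False.
- bot.move_j(angles): joint-space move.
- bot.ungrasp() and bot.grab(f_grip=None): open the fingers fully, or close them until they stop; f_grip is the grip in N (None keeps the last).
- bot.dwell(seconds).
- bot.inverse_kinematics(position, orientation): joint angles nearest the present ones, or None.
- bot.capture(name): name is "scene" or "side" or "wrist"; returns a dict with "frame" (400x640x3 uint8, blue, green, red), "range_z" (400x640 float32, m along the optical axis (not along the pixel's ray), 0 where there is no reading), "mtx" (3x3 intrinsics, pixels), "distortion" ([k1, k2, p1, p2, k3] as OpenCV has them; the pictures are not rectified), "rvec" (rotation vector, rad) and "tvec" (3), from world to camera coordinates, as OpenCV has them. Camera axes: x right, y down, z forward; pixel columns grow to the right and rows downward; lengths in m; the calibration is good to about 2 mm. A picture is of the moment at which its call begins.
A pose or a line that the arm cannot do raises bot.IKError and nothing moves.
- bot.sign_off(): hands the job in, once; it reports no verdict.
Readings, each from a call of its own:
- bot.read_t(): time.
- bot.read_qpos(): joint angles.
- bot.read_joint_vel(): joint speeds.
- bot.read_tau(): joint torques, N m.
- bot.read_eef_pos(): TCP position.
- bot.read_orientation(): TCP orientation.
- bot.read_wrist_force(): force on the tool from outside, world axes, zero at the start.
- bot.read_torque(): the same for the moment, N m.
- bot.read_grip_width(): opening from 0.0 (shut) to 1.0 (fully open).
Only numpy, scipy, OpenCV 4.12 (cv2) and the standard library are available. Lean on these libraries where they do the work, as an engineer would, in place of code of your own. Each camera call takes 0.05 s, during which the arm holds its last target. There are 200 camera calls.

## Working session

There is one attempt and no reset: what is moved stays moved. The work goes in short steps, each a Python script; the robot and the scene stay as the last script left them, time stands still between calls to the robot, and variables do not carry over. Pictures are saved under pics/ and viewed, about 8 in all and at most 12, crops included, and the job is handed in when it is done.

```bash
mkdir -p pics; ls; python3 - <<'E'
from station import bot
import cv2,numpy as np
for n in("scene","side"):
    c=bot.capture(n); np.savez(f"pics/{n}0.npz",**c); cv2.imwrite(f"pics/{n}0.png",c["frame"])
    R=cv2.Rodrigues(np.array(c["rvec"],float))[0]; print(n,-R.T@np.array(c["tvec"]).ravel(),R[2])
print(bot.read_t(),bot.read_eef_pos(),bot.read_orientation(),bot.read_grip_width())
E
```

```text
pics
scene [-0.34381209 -0.72616276  0.91160639] [ 0.63662114  0.51433984 -0.57460252]
side [ 0.57072532 -0.76887946  0.80504045] [-0.00756988  0.7425661  -0.66973001]
0.1 [0.23391452 0.55221999 0.23060832] [ 2.61879820e+00  1.73460425e+00 -1.67729937e-03] 1.0007662078396402
```

View pics/scene0.png

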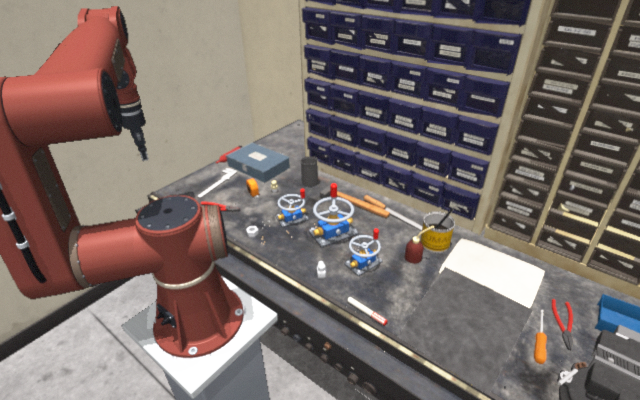

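View pics/side0.png

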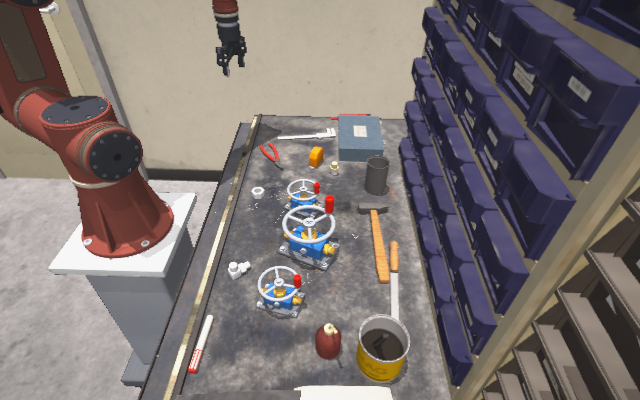

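Three valves could be meant: side view (303,190), (308,232) and (279,290), which are scene view (292,208), (332,215) and (364,253). The middle one looks largest. I'll measure all three and crop the chosen one.

```bash
cat > h.py <<'E'
import cv2,numpy as np
def cloud(c):
    """world point of every pixel (400,640,3), nan where no depth"""
    v,u=np.mgrid[0:400,0:640]
    p=cv2.undistortPoints(np.stack([u,v],-1).reshape(-1,1,2).astype(float),np.array(c["mtx"],float),np.array(c["distortion"],float)).reshape(400,640,2)
    z=np.where(c["range_z"]>0,c["range_z"],np.nan)[...,None]
    R=cv2.Rodrigues(np.array(c["rvec"],float))[0]
    return (np.concatenate([p,np.ones((400,640,1))],-1)*z-np.array(c["tvec"]).ravel())@R
def redmask(f):
    h=cv2.cvtColor(f,cv2.COLOR_BGR2HSV); return (((h[...,0]<6)|(h[...,0]>174))&(h[...,1]>170)&(h[...,2]>110)).astype(np.uint8)
def circ(xy):
    A=np.c_[2*xy,np.ones(len(xy))]; s=np.linalg.lstsq(A,(xy**2).sum(1),rcond=None)[0]
    return s[:2],np.sqrt(s[2]+s[:2]@s[:2])
E
python3 - <<'E'
from h import *
for n in("side","scene"):
    c=np.load(f"pics/{n}0.npz"); P=cloud(c); f=c["frame"]; m=redmask(f)
    k,l,s,ce=cv2.connectedComponentsWithStats(m)
    for i in range(1,k):
        if s[i,4]>25:
            q=P[l==i]; q=q[np.isfinite(q[:,0])]
            if len(q) and np.median(q[:,2])>.05 and np.median(q[:,0])>.2: print(n,"red",ce[i].round(),s[i,4],np.median(q,0).round(3),np.percentile(q,[3,97],0).round(3).tolist())
    # height-sliced blobs
    ok=(P[...,2]>.02)&(P[...,2]<.22)&(P[...,0]>.2)&(P[...,0]<.85)&(np.abs(P[...,1])<.6)
    k,l,s,ce=cv2.connectedComponentsWithStats(ok.astype(np.uint8))
    for i in range(1,k):
        if s[i,4]>40:
            q=P[l==i]; print(n,"blob",ce[i].round(),s[i,4],np.percentile(q,[3,97],0).round(3).tolist())
c=np.load("pics/side0.npz");f=c["frame"]
cv2.imwrite("pics/crop.png",cv2.resize(f[150:330,220:420],None,fx=4,fy=3.3,interpolation=cv2.INTER_CUBIC)[:600])
E
```

```text
side red [316. 187.] 46 [0.547 0.075 0.107] [[0.542, 0.072, 0.087], [0.555, 0.084, 0.117]]
side red [329. 204.] 131 [ 0.585 -0.042  0.149] [[0.577, -0.045, 0.121], [0.595, -0.026, 0.166]]
side red [297. 281.] 80 [ 0.516 -0.258  0.108] [[0.509, -0.261, 0.087], [0.523, -0.25, 0.118]]
side blob [364. 146.] 2468 [[0.622, 0.176, 0.026], [0.773, 0.585, 0.104]]
side blob [445. 291.] 7542 [[0.806, -0.511, 0.036], [0.844, 0.203, 0.207]]
side blob [315. 154.] 179 [[0.514, 0.314, 0.022], [0.559, 0.364, 0.059]]
side blob [334. 166.] 59 [[0.589, 0.272, 0.022], [0.613, 0.294, 0.047]]
side blob [309. 221.] 2306 [[0.467, -0.136, 0.026], [0.594, 0.131, 0.15]]
side blob [373. 214.] 305 [[0.68, -0.043, 0.02], [0.761, 0.105, 0.028]]
side blob [394. 253.] 162 [[0.757, -0.139, 0.02], [0.776, -0.053, 0.026]]
side blob [236. 267.] 166 [[0.332, -0.181, 0.021], [0.373, -0.143, 0.046]]
side blob [280. 288.] 1053 [[0.426, -0.287, 0.023], [0.519, -0.199, 0.114]]
side blob [382. 346.] 2738 [[0.653, -0.431, 0.028], [0.748, -0.334, 0.118]]
side blob [328. 339.] 685 [[0.564, -0.386, 0.023], [0.612, -0.347, 0.128]]
s
[... 333 characters left out ...]
 [0.624, -0.199, 0.118]]
scene blob [401. 183.] 10058 [[0.591, -0.472, 0.027], [0.844, 0.257, 0.214]]
scene blob [258. 160.] 1357 [[0.616, 0.359, 0.024], [0.774, 0.59, 0.059]]
scene blob [252. 186.] 130 [[0.515, 0.315, 0.022], [0.547, 0.371, 0.059]]
scene blob [332. 215.] 1118 [[0.465, -0.135, 0.023], [0.695, 0.092, 0.152]]
scene blob [503. 217.] 800 [[0.829, -0.597, 0.024], [0.849, -0.507, 0.206]]
scene blob [292. 206.] 433 [[0.461, 0.057, 0.023], [0.551, 0.145, 0.109]]
scene blob [364. 250.] 569 [[0.422, -0.285, 0.023], [0.514, -0.199, 0.11]]
scene blob [454. 292.] 5153 [[0.33, -0.596, 0.023], [0.695, -0.474, 0.075]]
scene blob [321. 268.] 76 [[0.33, -0.181, 0.021], [0.354, -0.148, 0.048]]
```

View pics/crop.png

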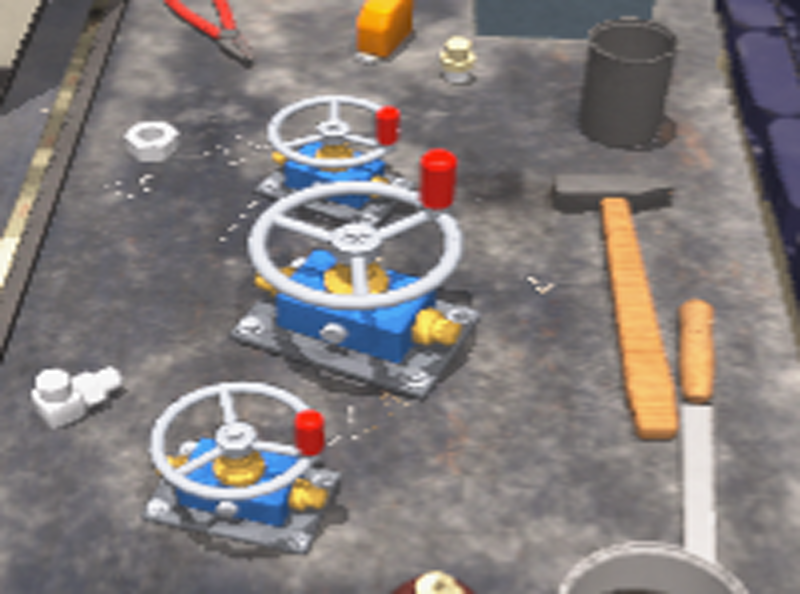

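Of the three in the crop, the middle valve at side (308,232) is clearly the largest, with the thickest rim. Its grip reaches z≈0.166, while the small ones top out near 0.118. Next I'll fit its wheel centre and triangulate the handle.

```bash
cat >> h.py <<'E'
def ray(c,uv):
    K=np.array(c["mtx"],float);R=cv2.Rodrigues(np.array(c["rvec"],float))[0]
    p=cv2.undistortPoints(np.array(uv,float).reshape(1,1,2),K,np.array(c["distortion"],float)).ravel()
    d=R.T@np.r_[p,1]; return -R.T@np.array(c["tvec"]).ravel(), d/np.linalg.norm(d)
def big_grip(c,C,tol=.1):
    """centroid pixel, area, median point of big red grip near C (z>.115)"""
    P=cloud(c);k,l,s,ce=cv2.connectedComponentsWithStats(redmask(c["frame"]))
    best=None
    for i in range(1,k):
        q=P[l==i];q=q[np.isfinite(q[:,0])]
        if s[i,4]>20 and len(q):
            m=np.median(q,0)
            if m[2]>.125 and m[2]<.18 and np.hypot(*(m[:2]-C))<tol and (best is None or s[i,4]>best[1]): best=(ce[i],s[i,4],m)
    return best
def tri(a,b):
    (o1,d1),(o2,d2)=a,b
    t=np.linalg.lstsq(np.c_[d1,-d2],o2-o1,rcond=None)[0]; p,q=o1+t[0]*d1,o2+t[1]*d2
    return (p+q)/2,np.linalg.norm(p-q)
E
python3 - <<'E'
from h import *
from station import bot
r=[]
for n in("side","scene"):
    c=np.load(f"pics/{n}0.npz");P=cloud(c);C=np.array([.53,-.07])
    ok0=(P[...,2]>.095)&(P[...,2]<.118)&(redmask(c["frame"])==0)
    for _ in range(6):
        d=np.hypot(P[...,0]-C[0],P[...,1]-C[1]); q=P[ok0&(d>.05)&(d<.08)]; C,rad=circ(q[:,:2])
    print(n,"wheel",C,rad,len(q),q[:,2].mean())
    g=big_grip(c,C); o,d=ray(c,g[0]); print(g, "at z=.14:",(o+d*(.14-o[2])/d[2]).round(4)); r.append((o,d))
print(tri(*r))
R=bot.read_orientation(); Rm=cv2.Rodrigues(np.array(R))[0]; print(Rm.round(2))
for x in (0,np.pi/4,np.pi/2,-np.pi/4,-np.pi/2,np.pi):
    M=np.array([[np.cos(x),np.sin(x),0],[np.sin(x),-np.cos(x),0],[0,0,-1]]); q=bot.inverse_kinematics([.55,-.13,.13],cv2.Rodrigues(M)[0].ravel()); print(x,q)
E
```

```text
side wheel [ 0.53213553 -0.0745797 ] 0.06406935393620035 620 0.10854207763460104
(array([329.21374046, 203.57251908]), np.int32(131), array([ 0.58521951, -0.04164467,  0.14894926])) at z=.14: [ 0.5856 -0.0309  0.14  ]
scene wheel [ 0.52902482 -0.07379629] 0.06403530556781743 345 0.1067335236613274
(array([333.45945946, 189.86486486]), np.int32(74), array([ 0.57762025, -0.0401807 ,  0.1481765 ])) at z=.14: [ 0.5869 -0.0327  0.14  ]
(array([ 0.58551728, -0.03338977,  0.14154717]), np.float64(0.0010148766731985445))
[[ 0.39  0.92 -0.  ]
 [ 0.92 -0.39 -0.  ]
 [-0.   -0.   -1.  ]]
0 [-0.46348047  0.00343994 -0.19041066  1.37694573  0.          1.10731586]
0.7853981633974483 [-4.63480466e-01  3.43993678e-03 -1.90410658e-01  1.37694573e+00
 -4.44089210e-16  3.21917698e-01]
1.5707963267948966 [-0.46348047  0.00343994 -0.19041066  1.37694573  0.         -0.46348047]
-0.7853981633974483 [-4.63480466e-01  3.43993678e-03 -1.90410658e-01  1.37694573e+00
 -4.44089210e-16  1.89271402e+00]
-1.5707963267948966 [-0.46348047  0.00343994 -0.19041066  1.37694573  0.          2.67811219]
3.141592653589793 [-0.46348047  0.00343994 -0.19041066  1.37694573  0.         -2.03427679]
```

Wheel centre is (0.5306, -0.0742). The handle is at (0.586, -0.033), about 36.6° in world. I'll close the fingers, come down behind the handle on its clockwise side, and check the pose.

```bash
cat >> h.py <<'E'
C=np.array([.5306,-.0742]); TH0=np.arctan2(.0412,.0552); Z=.129
ORI=cv2.Rodrigues(np.array([[1.,0,0],[0,-1,0],[0,0,-1]]))[0].ravel()
def pos(a,r=.065,z=Z): return [C[0]+r*np.cos(a),C[1]+r*np.sin(a),z]
E
python3 - <<'E'
from h import *
from station import bot
a=TH0-np.radians(44)
qs=[bot.inverse_kinematics(pos(a+t),ORI) for t in np.linspace(0,2*np.pi,13)]; print([q is not None and [round(float(x),2) for x in (q[0],q[4],q[5])] for q in qs])
bot.grab(20)
bot.move_pose(pos(a,z=.24),ORI); print(bot.read_t(),bot.read_eef_pos())
print(bot.move_straight(pos(a),v=.08,stop_force=8)); print(bot.read_t(),bot.read_eef_pos(),bot.read_wrist_force(),bot.read_grip_width())
c=bot.capture("side");cv2.imwrite("pics/s1.png",cv2.resize(c["frame"][100:300,200:420],None,fx=3.5,fy=3,interpolation=cv2.INTER_CUBIC)); print(c["mtx"][0])
E
```

```text
[[-0.36, 0.0, 1.22], [-0.3, 0.0, 1.27], [-0.27, 0.0, 1.3], [-0.26, 0.0, 1.31], [-0.29, 0.0, 1.28], [-0.35, 0.0, 1.22], [-0.42, 0.0, 1.15], [-0.48, 0.0, 1.09], [-0.51, 0.0, 1.06], [-0.5, 0.0, 1.07], [-0.47, 0.0, 1.11], [-0.41, 0.0, 1.16], [-0.36, 0.0, 1.22]]
3.45 [ 0.5951456  -0.08155608  0.24003449]
False
4.9917 [ 0.59543458 -0.0825359   0.12962304] [ 0.88574404 -0.34207811  0.07551749] 0.0035123652488798784
[374.78448678   0.         320.75546433]
```

View pics/s1.png

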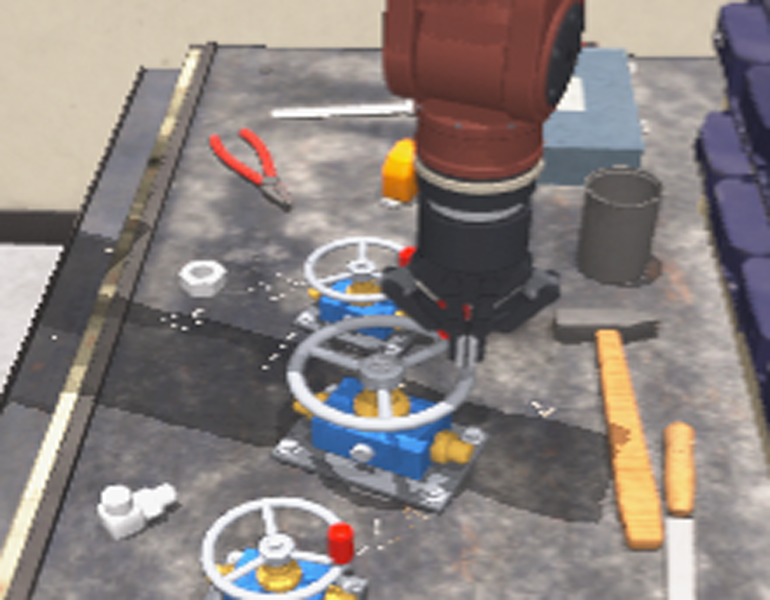

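The closed fingers are at crop (465,345), behind the grip, but the linkages flare out along the jaw axis. I'll turn the wrist as I go so that the flat side pushes, doing about half a turn and then re-indexing the wrist by 180°.

```bash
cat >> h.py <<'E'
Z=.132; LAG=np.radians(20.4)
def ori(x): return cv2.Rodrigues(np.array([[np.cos(x),np.sin(x),0],[np.sin(x),-np.cos(x),0],[0,0,-1.]]))[0].ravel()
def push(bot,a0,a1,flip=0,step=12,v=.05):
    """pusher centre from angle a0 to a1 (rad), jaw axis radial"""
    n=max(1,int(np.ceil((a1-a0)/np.radians(step))))
    for a in np.linspace(a0,a1,n+1)[1:]:
        hit=bot.move_straight(pos(a,z=Z),ori(a+LAG/2+flip),v=v,stop_force=15)
        F=np.array(bot.read_wrist_force()); t=np.array([-np.sin(a),np.cos(a)]); rr=np.array([np.cos(a),np.sin(a)])
        print(f"a {np.degrees(a):.0f} t {bot.read_t():.2f} Ft {F[:2]@t:.1f} Fr {F[:2]@rr:.1f} Fz {F[2]:.1f} q6 {bot.read_qpos()[5]:.2f}",hit)
        if hit: return False
    return True
E
python3 - <<'E'
from h import *
from station import bot
a=TH0-np.radians(44)
bot.move_straight(pos(a,z=Z),ori(a+LAG/2),v=.02); print(bot.read_t(),bot.read_wrist_force())
push(bot,a,TH0-LAG+np.radians(60))
c=bot.capture("side");np.savez("pics/side1.npz",**c);cv2.imwrite("pics/s2.png",cv2.resize(c["frame"][100:300,200:420],None,fx=3.5,fy=3,interpolation=cv2.INTER_CUBIC))
E
```

```text
5.3417 [-0.56918911 -0.21575867  0.03317809]
a 5 t 5.76 Ft -0.2 Fr 0.4 Fz 0.6 q6 0.98 False
a 17 t 6.17 Ft -0.2 Fr 0.9 Fz 0.4 q6 0.79 False
a 29 t 6.59 Ft -0.7 Fr 0.3 Fz -0.1 q6 0.60 False
a 41 t 7.01 Ft -0.1 Fr 0.2 Fz 0.4 q6 0.41 False
a 52 t 7.42 Ft 0.0 Fr -0.1 Fz -0.5 q6 0.21 False
a 64 t 7.84 Ft 0.3 Fr -0.4 Fz 0.2 q6 0.01 False
a 76 t 8.26 Ft 0.0 Fr 0.5 Fz 0.3 q6 -0.19 False
```

View pics/s2.png

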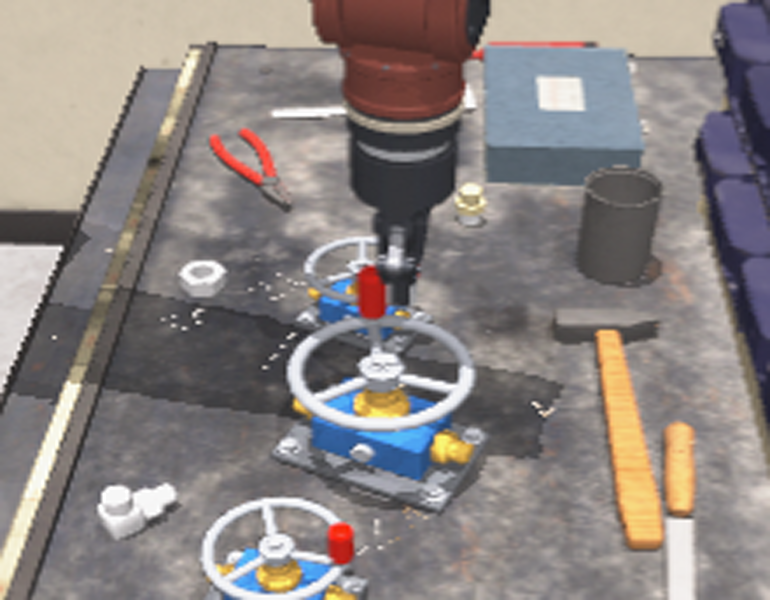

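The handle has moved to crop (371,290), in front of the fingers, with small forces. I'll continue past the far side, then lift, flip the wrist, and check.

```bash
python3 - <<'E'
from h import *
from station import bot
r=np.radians
a1=TH0-LAG+r(200)
if push(bot,TH0-LAG+r(60),a1):
    b=a1-r(12)
    bot.move_straight(pos(b,z=Z),v=.06)
    bot.move_straight(pos(b,z=.24),v=.12)
    bot.move_pose(pos(b,z=.24),ori(b+LAG/2+np.pi)); print(bot.read_t(),bot.read_qpos()[5],bot.read_eef_pos(),pos(b))
    for n in("side","scene"):
        c=bot.capture(n);np.savez(f"pics/{n}2.npz",**c);cv2.imwrite(f"pics/{n}2.png",c["frame"][100:300,200:420].repeat(3,0).repeat(3,1)); g=big_grip(c,C)
        if g: o,d=ray(c,g[0]);p=(o+d*(.1415-o[2])/d[2]); print(n,g,p,np.degrees(np.arctan2(*(p[:2]-C)[::-1])))
E
```

```text
a 88 t 8.72 Ft -0.5 Fr -0.3 Fz 0.0 q6 -0.40 False
a 100 t 9.14 Ft 0.9 Fr -0.2 Fz -0.9 q6 -0.61 False
a 111 t 9.56 Ft 0.7 Fr -0.4 Fz 0.3 q6 -0.83 False
a 123 t 9.97 Ft -0.1 Fr -0.3 Fz -0.8 q6 -1.05 False
a 135 t 10.39 Ft -0.2 Fr -0.3 Fz -0.1 q6 -1.28 False
a 146 t 10.81 Ft 0.8 Fr -0.2 Fz 1.0 q6 -1.51 False
a 158 t 11.22 Ft 0.5 Fr 0.6 Fz 0.0 q6 -1.74 False
a 170 t 11.64 Ft -0.1 Fr -0.4 Fz -0.0 q6 -1.98 False
a 181 t 12.06 Ft 0.2 Fr -0.8 Fz 0.6 q6 -2.21 False
a 193 t 12.47 Ft 0.2 Fr -0.2 Fz 0.1 q6 -2.43 False
a 205 t 12.89 Ft 0.2 Fr -0.7 Fz -0.4 q6 -2.66 False
a 216 t 13.31 Ft -0.3 Fr -0.3 Fz -0.3 q6 -2.88 False
17.55 0.4843562205936138 [ 0.47135533 -0.10098475  0.23996627] [np.float64(0.4713759823576279), np.float64(-0.10098648417198502), 0.129]
side (array([292.99328859, 228.03355705]), np.int32(149), array([ 0.4983802 , -0.13443571,  0.15047854])) [ 0.49736717 -0.12650343  0.1415    ] -122.43127394492429
scene (array([340.17105263, 211.57894737]), np.int32(76), array([ 0.48977514, -0.13283084,  0.14793581])) [ 0.49641369 -0.12759913  0.1415    ] -122.62751469942403
```

View pics/side2.png

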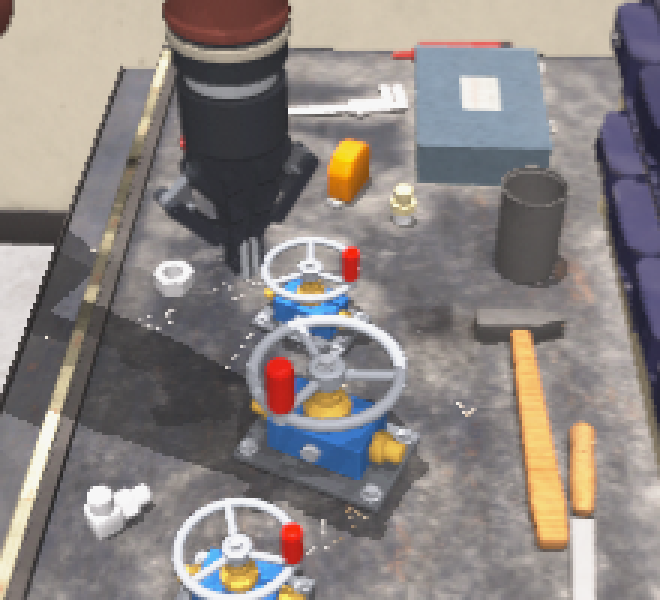

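The handle stands at side2 (280,385), 200.8° from the start against 200° commanded, and nothing else has moved. Now the remaining part, in the flipped wrist position.

```bash
python3 - <<'E'
from h import *
from station import bot
r=np.radians
b=TH0-LAG+r(188); e=TH0-LAG+r(357)
bot.move_straight(pos(b,z=Z),v=.1,stop_force=10)
if push(bot,b,e,flip=np.pi):
    bot.move_straight(pos(e-r(12),z=Z),v=.06)
    bot.move_straight(pos(e-r(12),z=.26),v=.12)
    bot.move_straight([.45,-.16,.28],v=.2); print(bot.read_t(),bot.read_eef_pos())
    for n in("side","scene"):
        c=bot.capture(n);np.savez(f"pics/{n}3.npz",**c);cv2.imwrite(f"pics/{n}3.png",c["frame"][100:300,200:420].repeat(3,0).repeat(3,1)); g=big_grip(c,C)
        if g: o,d=ray(c,g[0]);p=(o+d*(.1415-o[2])/d[2]); print(n,g,p,np.degrees(np.arctan2(*(p[:2]-C)[::-1])))
E
```

```text
a 216 t 19.29 Ft -0.5 Fr -0.1 Fz -1.0 q6 0.28 False
a 227 t 19.70 Ft 0.0 Fr 0.6 Fz -0.2 q6 0.07 False
a 238 t 20.11 Ft -0.0 Fr 0.5 Fz -0.4 q6 -0.13 False
a 249 t 20.52 Ft -0.1 Fr -0.0 Fz -0.0 q6 -0.32 False
a 261 t 20.93 Ft -0.1 Fr -0.3 Fz -0.0 q6 -0.51 False
a 272 t 21.33 Ft -0.1 Fr -0.5 Fz 0.1 q6 -0.70 False
a 283 t 21.74 Ft 0.6 Fr 0.2 Fz 0.2 q6 -0.88 False
a 294 t 22.15 Ft 0.9 Fr 0.6 Fz 0.1 q6 -1.06 False
a 306 t 22.56 Ft -0.9 Fr -0.9 Fz 0.6 q6 -1.24 False
a 317 t 22.97 Ft 0.1 Fr -0.2 Fz 0.6 q6 -1.42 False
a 328 t 23.38 Ft -0.4 Fr -1.4 Fz -0.2 q6 -1.59 False
a 340 t 23.78 Ft -0.3 Fr 0.0 Fz 0.0 q6 -1.77 False
a 351 t 24.19 Ft 0.5 Fr -0.2 Fz 0.2 q6 -1.94 False
a 362 t 24.60 Ft 0.2 Fr -0.4 Fz 0.2 q6 -2.12 False
a 373 t 25.01 Ft 0.0 Fr -1.4 Fz 0.2 q6 -2.30 False
27.6083 [ 0.45041882 -0.15970211  0.27971552]
side (array([330.05263158, 204.51879699]), np.int32(133), array([ 0.58759745, -0.0452622 ,  0.14908234])) [ 0.58783398 -0.03620856  0.1415    ] 33.5758804509789
scene (array([334.4084507 , 190.21126761]), np.int32(71), array([ 0.57945216, -0.04171285,  0.14593994])) [ 0.58531124 -0.03798424  0.1415    ] 33.50231739997958
```

View pics/side3.png

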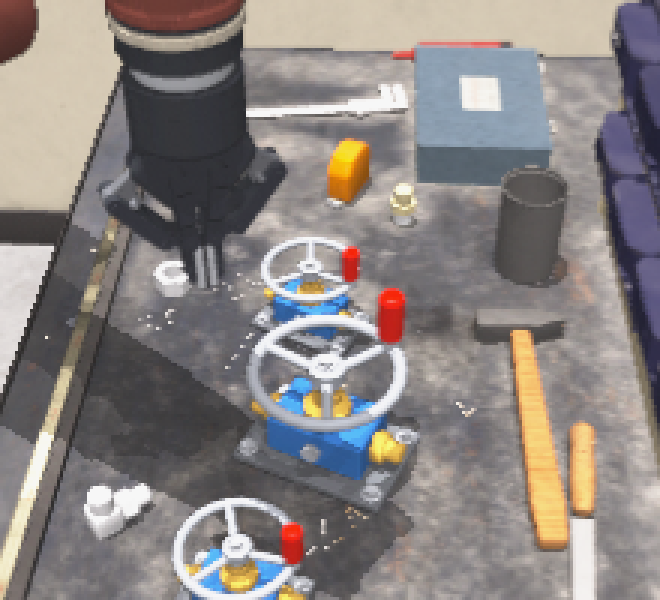

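The handle is back at side3 (391,315), about 3° (4 mm) short of its start, against a 14 mm tolerance. The arm is clear and nothing loose has moved, so I'm handing in.

```bash
python3 - <<'E'
from station import bot
print(bot.read_wrist_force(),abs(bot.read_joint_vel()).max(),bot.read_t()); bot.sign_off()
E
```

```text
[-0.40121875  0.66273852 -0.18441996] 0.0022578510256918657 27.7083
the job is handed in; nothing more can be done
```

I turned the largest blue valve's wheel one full turn anticlockwise and handed the job in at 27.7 s; no verdict is reported. I pushed the red handle with the outside of the closed fingers, lifting clear once at about 200° to turn the wrist round.

- **Handle position:** at the end it stood about 3° (4–5 mm) short of its start in both the side and scene views, within the 14 mm allowed. I chose not to push it further.
- **Forces:** wrist force read about 1.5 N or less at every stop, and the 15 N stop was never triggered. I did not log the force while the fingers were moving, so the push on the handle itself was not measured directly.
- **Surroundings:** the arm was clear and at rest when I handed in. In the last side crop, the loose things in view had not visibly moved. The oil can and paste tin were outside that crop, and the fingers stayed about 0.2 m from them.
- **Small disagreement:** the handle positions suggest my wheel centre was 2–3 mm off, which did not affect the push.

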